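Hold the recessed reset of the packing console with its stylus

ROBOT

A 7-joint arm with a two-finger parallel gripper is mounted at the origin on the work surface. World frame = base frame: x ahead of the robot, y to its left, z up, the work surface at z = 0. Lengths are in m, angles in rad, forces in N, time in s.
With the tool pointing down it reaches from about 0.425 to 0.825 m from the base axis. Payload 3.6 kg.
Tool frame: the origin (TCP) lies where the fingers leave the gripper's body, on its centre line; the fingertips stand 73 mm ahead of it and the grasp point (between the pads) lies 54 mm ahead of it; z points along the fingers, y is the line along which they close (so a half turn about z gives the same grasp; the last joint's range is limited). The gripper opens to 85 mm and grips with 20 to 120 N. Pads are 22 mm wide; open, the fingers measure 114 mm over their backs; the gripper's body (76 mm by 85 mm) begins 54 mm behind the grasp point. The pads swing forward as they close: fully open they stand 13 mm farther back than shut.
Start: joints at [1.095, 0.615, -0.013, 1.423, 0.008, 1.103, -0.04], TCP at [0.282, -0.586, 0.304] pointing down, gripper open.
Joint ranges: [-3.12, 3.12], [-0.3, 2.06], [-1.34, 1.32], [0.26, 2.42], [-1.36, 4.5], [0.01, 1.98], [-2.84, 2.84]. Speed limits (rad/s): [2.79, 2.79, 3.14, 3.14, 3.14, 3.14, 3.14].

INTERFACE

Orientations are given as a unit quaternion [x, y, z, w].
In Python, from station import arm, snapshot, camera_info, ticket gives the robot as it stands. Calls block until the motion is done:
- arm.movep(position, orientation): joint-space move of the TCP to a pose.
- arm.line_to(position, velocity=0.15, ori=None): straight line of the TCP; ori=None keeps the orientation; velocity is the mean speed in m/s.
- arm.move_j(angles): joint-space move.
- arm.move_gripper(opening, effort=None): opening from 0.0 (shut) to 1.0 (fully open); effort is the grip in N (None keeps the last); returns when the fingers have stopped.
- arm.pause(seconds).
- arm.ik(position, orientation): joint angles nearest the present ones, or None.
- snapshot(name): name is "scene" or "top" or "wrist"; returns the picture (480x640x3 uint8, blue, green, red); there is no depth.
- camera_info(name): a dict with "fx", "fy", "cx", "cy" (pixels), "R" (3x3) and "t" (3): a world point X has camera coordinates R X + t; the wrist camera has in their place "T_tool_cam" (4x4, takes a point from camera to tool coordinates, whose origin is the TCP and whose axes are the flange's). Camera axes: x right, y down, z forward; pixel columns grow to the right and rows downward; lengths in m; the calibration is good to about 2 mm. A picture is of the moment at which its call begins: read the wrist's pose just before it. camera_info takes no time and is no camera call.
A pose or a line that the arm cannot do raises arm.MotionError and nothing moves.
- ticket.finish_job(): hands the job in; it is judged then, once.
Readings, each from a call of its own:
- arm.read_time(): time.
- arm.read_joint_positions(): joint angles.
- arm.read_dq(): joint speeds.
- arm.read_effort(): joint torques, N m.
- arm.read_tool_pos(): TCP position.
- arm.read_eef_rot(): TCP orientation.
- arm.read_ft_force(): force on the tool from outside, world axes, zero at the start.
- arm.read_wrist_torque(): the same for the moment, N m.
- arm.read_opening(): opening from 0.0 (shut) to 1.0 (fully open).
- arm.read_finger_force(): force on a finger pad.
Only numpy, scipy, OpenCV 4.12 (cv2) and the standard library are available. Lean on these libraries where they do the work, as an engineer would, in place of code of your own. Each camera call takes 0.05 s, during which the arm holds its last target. There are 200 camera calls.

TASK

Reset the packing-station console: lift the loose dust cap off the port on its top and set it down gently, upright, in the round steel cap rest and let it go. Then take the reset stylus from its stand, reach it through the port and press the recessed button right down; finish while still gripping the stylus and holding the button down. Leave the other things on the counter where they lie.

Things in the scene. Friction and masses are not known exactly. Their poses are not given: they have to be found in the camera images.
- port (a point): Centre of the port's mouth on the fixed white console (140 x 180 mm, 62 mm high, screen, keys, turned up to 25 degrees about the vertical): the upper rim of a round aluminium collar, 28 mm outside, 19 mm inside diameter, 8 mm above the console's flat top. The bore runs straight down. The unpressed button's top lies 24 mm below this point, same axis. At first the cap covers the port.
- reset_button (a joint): How far the recessed button is pressed down, in m: 0 at rest, 0.006 fully down against a stop. A spring pushes it back: 2 N at the start of its travel, 5 N fully down; it does not latch and rises when let go. Only something slimmer than 19 mm can reach it.
- button_top (a point): Centre of the flat round top (15 mm diameter) of the recessed button; it moves down with the button.
- cap_knob (a point): Grip point on the axis of the loose grey dust cap's knob. The cap, about 35 g: a disc 38 mm across, 12 mm high, hollow below (7 mm deep skirt, 2 mm loose all round over the port's collar), with an upright round knob on top, 16 mm diameter, 32 mm tall. This point is 34 mm above the cap's underside, 22 mm above the disc, 10 mm below the knob's top. z up.
- cap_foot (a point): The centre of the underside (skirt rim plane) of the same cap, z up along its axis.
- rest_floor (a point): Centre of the inner floor of the cap rest: a fixed shallow round steel saucer on a 66 mm square foot, 48 mm inside and 56 mm outside diameter; the floor is 6 mm above the table and the rim 8 mm above the floor. The cap stands in it on its skirt, 5 mm clear all round when centred.
- stylus_grip (a point): Grip point on the axis of the steel reset stylus (about 70 g), upright in its stand. From the tip up: round shaft 8 mm diameter, 55 mm long; shoulder disc 20 mm diameter, 4 mm thick; round handle 14 mm diameter, 66 mm long. This point is 95 mm above the tip and 30 mm below the top. z points from tip to handle.
- stylus_tip (a point): The flat tip (lower end) of the stylus, z up along its axis.
- stand_top (a point): Centre of the top face of the stylus's stand, the mouth of its hole: a fixed aluminium block, 64 mm cube, with one vertical hole of 11 mm diameter, 60 mm deep. The stylus's shoulder rests on this face; draw it straight up by at least 60 mm.
- gallipot: Bystander: loose stainless bowl, 80 mm wide, 45 mm high; origin under its centre.
- forceps: Bystander: loose pair of Allis tissue forceps lying flat, about 190 mm long, 8 mm high, between the robot and the console; origin on the table below its middle.
- dilator0: Bystander: the thinnest of three loose steel Hegar dilators (8 mm rod, slightly curved at one end, flat handle), 195 mm long, lying flat; origin on the table near its middle.
- dilator1: Bystander: the middle dilator, 11 mm rod, otherwise the same.
- dilator2: Bystander: the thickest dilator, 14 mm rod, otherwise the same.
- corner_guard: Bystander: loose ridged grey silicone corner guard, L-shaped, legs 60 mm long and 12 mm thick, 35 mm high; origin under the outer corner.
Not all that is in view belongs to the job. Of the things shaped like the part that bears cap_knob, the grey one is meant.

How it is judged:
On the way, in this order (a step that is already met when the one before it is completed fails the run):
1. the cap stands upright in the cap rest, let go (horizontal distance between cap_foot and rest_floor below 0.008 m and z of cap_foot in the frame of rest_floor between -0.004 and 0.004 m and angle between cap_foot's own z axis and vertical below 0.12 rad and contact force between the fingers and cap below 0.1 N and linear speed of cap below 0.02 m/s), for 0.3 s.
2. the stylus is drawn up out of its stand (z of stylus_tip in the frame of stand_top above 0.003 m), for 0.05 s.
At the end, for the whole second after the job is handed in: The gripped stylus (over 2 N), its tip through the port, holds the button at least 4.5 of 6 mm down with over 1.5 N through the last second; the cap, let go, stands upright (0.12 rad) in the cap rest, within 8 mm of its centre and 4 mm of its floor; no bystander moved over 30 mm (value of joint reset_button above 0.0045 m and contact force between stylus and reset_button above 1.5 N and contact force between the fingers and stylus above 2 N and horizontal distance between stylus_tip and port below 0.0095 m and z of stylus_tip in the frame of port below -0.026 m and horizontal distance between cap_foot and rest_floor below 0.008 m and z of cap_foot in the frame of rest_floor between -0.004 and 0.004 m and angle between cap_foot's own z axis and vertical below 0.12 rad and contact force between the fingers and cap below 0.1 N); the arm keeps its last pose, push and grip.
It fails at once if another instrument (dilator, gallipot, forceps, corner guard) is shifted by more than 30 mm (distance of any of dilator0, dilator1, dilator2, gallipot, forceps, corner_guard from where it was at the start of the episode above 0.03 m).
It fails at once if the cap is dropped or flung: it falls free of the fingers at over 0.6 m/s (linear speed of cap above 0.6 m/s and contact force between the fingers and cap below 0.05 N).
It also fails if it takes over 54 s, if anything falls off the work surface, if the arm or the gripper's body presses on something with over 40 N, if the wrist force passes 120 N, or if a joint passes its speed limit or range.

## Working session

There is one attempt and no reset: what is moved stays moved. The work goes in short steps, each a Python script; the robot and the scene stay as the last script left them, time stands still between calls to the robot, and variables do not carry over. Pictures are saved under pics/ and viewed, at most 10 in all, crops included, and the job is handed in when it is done.

```bash
mkdir -p pics; ls; python3 - <<'E'
from station import arm,snapshot,camera_info
import cv2
for n in("scene","top"):
    cv2.imwrite(f"pics/{n}0.png",snapshot(n)); c=camera_info(n); print(n,c)
print(camera_info("wrist"),arm.read_eef_rot(),arm.read_time())
E
```

```text
pics
scene {'fx': 487.24277450420846, 'fy': 487.24277450420846, 'cx': 313.0515020433221, 'cy': 231.58163735051187, 'R': array([[-0.66626948,  0.74567111,  0.00771835],
       [ 0.58982246,  0.53329279, -0.60638953],
       [-0.4562833 , -0.39946638, -0.79513028]]), 't': array([ 0.34802412, -0.31754978,  1.20876826])}
top {'fx': 546.2029234367113, 'fy': 546.2029234367113, 'cx': 321.79523249009287, 'cy': 240.52955766734735, 'R': array([[ 0.0141766 , -0.99988578, -0.00523993],
       [-0.98916553, -0.01325842, -0.14620454],
       [ 0.14611837,  0.00725584, -0.9892405 ]]), 't': array([0.02723379, 0.57174807, 1.11401191])}
{'fx': 358.85433080407455, 'fy': 358.85433080407455, 'cx': 320.5674071509926, 'cy': 233.75189084973604, 'T_tool_cam': array([[ 4.40822415e-04, -9.51040256e-01, -3.09066718e-01,
         7.86059894e-02],
       [ 9.99999809e-01,  5.52859315e-04, -2.74921656e-04,
         2.32257064e-04],
       [ 4.32331976e-04, -3.09066538e-01,  9.51040319e-01,
        -6.95199519e-02],
       [ 0.00000000e+00,  0.00000000e+00,  0.00000000e+00,
         1.00000000e+00]])} [ 9.74919027e-01  2.22556838e-01 -2.79588669e-04 -1.12573768e-03] 0.1
```

View pics/scene0.png

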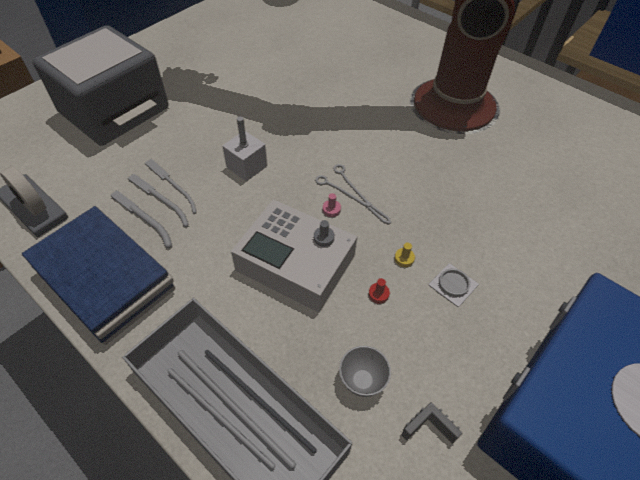

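View pics/top0.png

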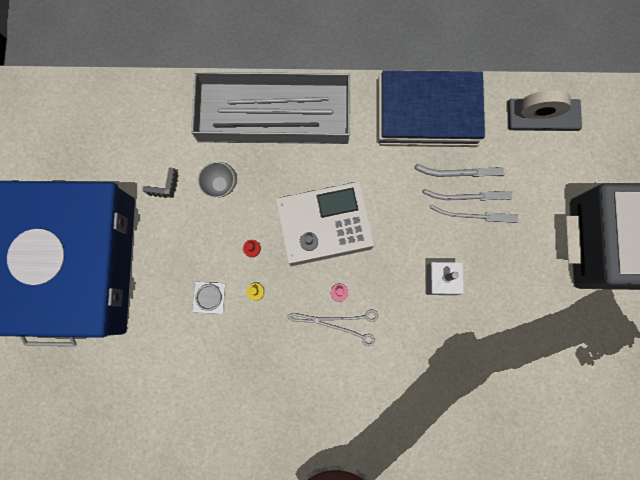

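```bash
python3 - <<'E'
import cv2,numpy as np
T=cv2.imread("pics/top0.png");S=cv2.imread("pics/scene0.png")
def crop(I,u,v,r=22):
    c=cv2.resize(I[v-r:v+r,u-r:u+r],(264,264),interpolation=cv2.INTER_CUBIC)
    for k in range(0,44,10):
        cv2.putText(c,str(u-r+k),(k*6,8),0,.3,(0,0,255),1);cv2.putText(c,str(v-r+k),(0,k*6+3),0,.3,(0,0,255),1)
        c[::4,k*6]=(0,0,255);c[k*6,::4]=(0,0,255)
    return c
cv2.imwrite("pics/c1.png",np.vstack([np.hstack([crop(T,*p) for p in((309,240),(209,297),(447,277))]),np.hstack([crop(S,*p) for p in((324,233),(454,283),(243,140))])]))
E
```

```text
(no output)
```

View pics/c1.png

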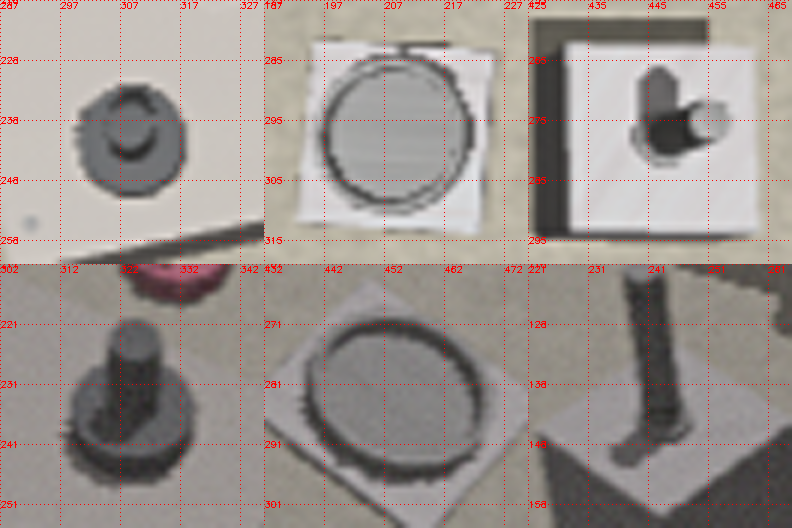

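```bash
cat > h.py <<'E'
from station import arm,snapshot,camera_info,ticket
import numpy as np,cv2
from scipy.spatial.transform import Rotation as Ro
def ray(n,u,v,pose=None):
    c=camera_info(n); d=np.array([(u-c["cx"])/c["fx"],(v-c["cy"])/c["fy"],1])
    if n!="wrist": return -c["R"].T@c["t"], c["R"].T@d
    p,q=pose; R=Ro.from_quat(q).as_matrix(); T=c["T_tool_cam"]
    return R@T[:3,3]+p, R@T[:3,:3]@d
def onz(n,u,v,z,pose=None):
    o,d=ray(n,u,v,pose); return o+d*(z-o[2])/d[2]
def pose(): return np.array(arm.read_tool_pos()),np.array(arm.read_eef_rot())
def down(a): # tool z down, tool y (closing line) at angle a from world y
    return (Ro.from_euler('z',a)*Ro.from_euler('x',np.pi)).as_quat()
E
python3 - <<'E'
from h import *
for l,n,u,v,z in [("capdisc","top",309,241.3,.075),("capdisc","scene",324.2,234.5,.075),("knobtop","scene",324.5,223.7,.107),
("rest","top",209.3,297.2,.014),("rest","scene",453.8,283.7,.014),("stand","top",447.5,278,.064),("shoulder","scene",245,145.3,.067),("stytop","top",455.3,275.3,.134),("styltop","scene",240,119,.134)]: print(l,n,onz(n,u,v,z).round(4))
print(Ro.from_quat(arm.read_eef_rot()).as_matrix().round(2))
E
```

```text
capdisc top [0.5645 0.0612 0.075 ]
capdisc scene [0.5658 0.0646 0.075 ]
knobtop scene [0.5667 0.0649 0.107 ]
rest top [0.4498 0.2741 0.014 ]
rest scene [0.4574 0.2814 0.014 ]
stand top [ 0.4938 -0.2242  0.064 ]
shoulder scene [ 0.4962 -0.2141  0.067 ]
stytop top [ 0.4935 -0.2236  0.134 ]
styltop scene [ 0.4963 -0.2183  0.134 ]
[[ 0.9   0.43 -0.  ]
 [ 0.43 -0.9   0.  ]
 [-0.   -0.   -1.  ]]
```

```bash
python3 - <<'E'
from h import *
import json
q=down(.5);out={};P={}
for n,p in dict(stand=(.494,-.223,.28),rest=(.452,.276,.22),cap=(.565,.0625,.26)).items():
    arm.movep(list(p),list(q)); arm.pause(.2); ps=pose(); I=snapshot("wrist"); cv2.imwrite(f"pics/w_{n}.png",I)
    out[n]=I; P[n]=[ps[0].tolist(),ps[1].tolist()]; print(n,arm.read_time(),ps[0].round(4))
json.dump(P,open("poses.json","w"))
cv2.imwrite("pics/w.png",np.vstack([np.hstack([cv2.resize(out["stand"],(400,300)),cv2.resize(out["rest"],(400,300))]),np.hstack([cv2.resize(out["cap"],(400,300)),np.zeros((300,400,3),np.uint8)])]))
E
```

```text
stand 1.9 [ 0.4937 -0.2243  0.28  ]
rest 3.9833 [0.4526 0.2751 0.2201]
cap 5.2 [0.5644 0.0649 0.2598]
```

View pics/w.png

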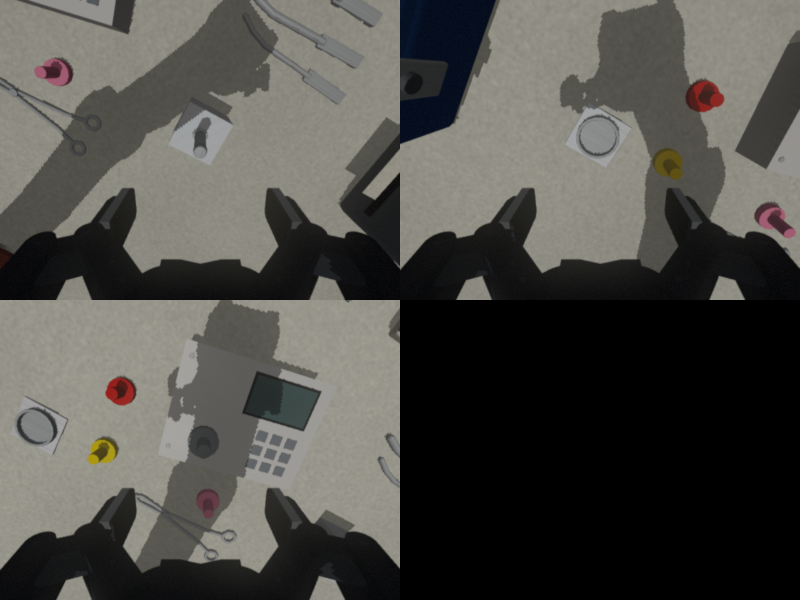

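```bash
python3 - <<'E'
import cv2,numpy as np
def crop(n,u,v,r):
    s=396/(2*r)
    I=cv2.imread(f"pics/w_{n}.png")[v-r:v+r,u-r:u+r]
    I=np.clip(I.astype(float)*(2 if n=="cap" else 1),0,255).astype(np.uint8)
    c=cv2.resize(I,(396,396),interpolation=cv2.INTER_CUBIC)
    for k in range(0,2*r,20):
        x=int(k*s);cv2.putText(c,str(u-r+k),(x,8),0,.35,(0,0,255),1);cv2.putText(c,str(v-r+k),(0,x+3),0,.35,(0,0,255),1)
        c[::4,x]=(0,0,255);c[x,::4]=(0,0,255)
    return c
cv2.imwrite("pics/c2.png",np.hstack([crop("cap",325,226,44),crop("rest",317,216,60)]))
cv2.imwrite("pics/c3.png",crop("stand",320,215,60))
E
```

```text
(no output)
```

View pics/c2.png

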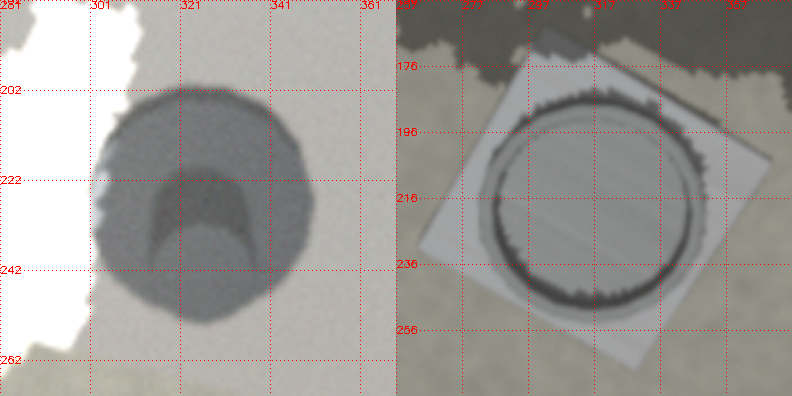

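View pics/c3.png

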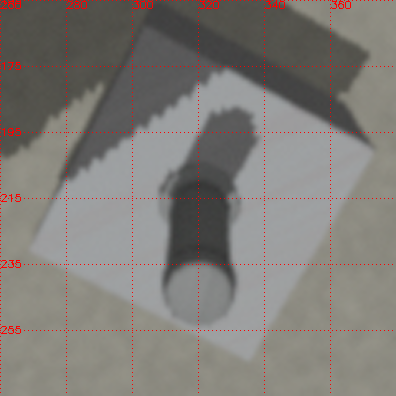

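```bash
python3 - <<'E'
from h import *
import json
P=json.load(open("poses.json"))
for l,n,u,v,z in [("disc","cap",326.7,228.2,.075),("knobtop","cap",326.1,240.9,.107),("rest","rest",316.4,218.4,.014),("stytop","stand",320.5,243.8,.134),("stand","stand",321.8,214.7,.064)]:
    print(l,onz("wrist",u,v,z,(np.array(P[n][0]),P[n][1])).round(4))
E
```

```text
disc [0.5667 0.0611 0.075 ]
knobtop [0.5673 0.0624 0.107 ]
rest [0.4528 0.2788 0.014 ]
stytop [ 0.4953 -0.2235  0.134 ]
stand [ 0.4962 -0.2243  0.064 ]
```

```bash
python3 - <<'E'
from h import *
q=list(down(.5))
arm.line_to([.5665,.062,.24],.1,ori=q); arm.line_to([.5665,.062,.154],.08)
arm.move_gripper(0.0,30); print(arm.read_opening(),arm.read_finger_force())
arm.line_to([.5665,.062,.25],.1); print(arm.read_opening(),arm.read_finger_force())
arm.movep([.4533,.278,.17],q); arm.pause(.3); ps=pose(); print(ps,arm.read_time())
I=snapshot("wrist");cv2.imwrite("pics/w_held.png",I)
T=snapshot("top")[230:350,150:270];S=snapshot("scene")[200:320,390:510]
cv2.imwrite("pics/c4.png",np.vstack([np.hstack([cv2.resize(T,(400,300)),cv2.resize(S,(400,300))]),np.hstack([cv2.resize(I[120:420,120:520],(400,300)),np.zeros((300,400,3),np.uint8)])]))
E
```

```text
0.17636519818688629 29.215303659439087
0.1738567041314103 29.21634078025818
(array([0.45417219, 0.27703575, 0.17026834]), array([9.69186236e-01, 2.46328786e-01, 3.99637679e-04, 1.01981990e-04])) 9.8333
```

View pics/c4.png

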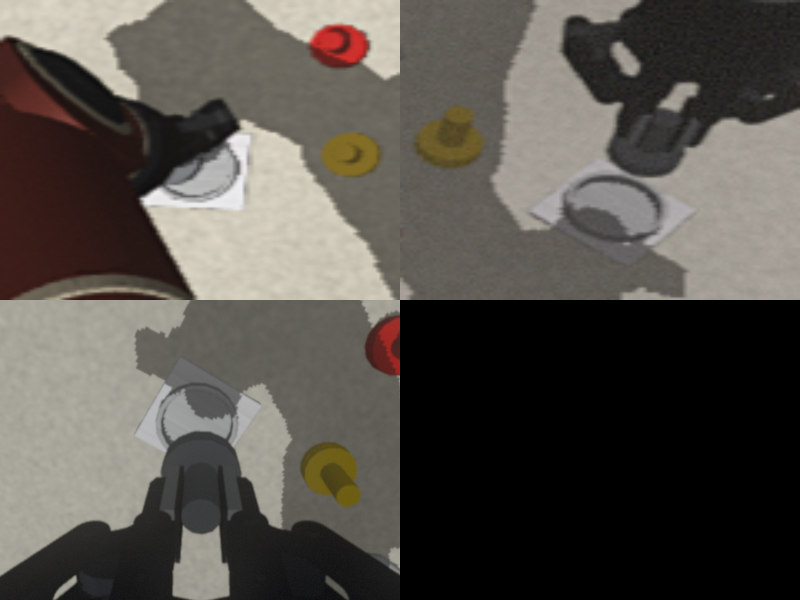

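```bash
python3 - <<'E'
from h import *
c=camera_info("wrist");Ti=np.linalg.inv(c["T_tool_cam"])
for p in [(.019,0,.079),(.019,0,.091),(.022,0,.079),(0,0,.079),(0,.019,.079),(0,-.019,.079)]:
    x=Ti@np.r_[p,1]; print(p,c["fx"]*x[0]/x[2]+c["cx"],c["fy"]*x[1]/x[2]+c["cy"])
ps=pose();print(onz("wrist",317.5,240.5,.014,ps), [onz("wrist",u,v,.014,ps).round(4) for u,v in((317.5,203),(277,242),(358,242))])
E
```

```text
(0.019, 0, 0.079) 320.21325287714865 257.9785001629071
(0.019, 0, 0.091) 320.2475056752205 248.58336576282778
(0.022, 0, 0.079) 320.214170057925 251.67005277272466
(0, 0, 0.079) 320.2076826447619 296.291032293253
(0, 0.019, 0.079) 361.3970728603173 296.31555790440086
(0, -0.019, 0.079) 279.0208025854238 296.26650817674044
[0.45319317 0.27959793 0.014     ] [array([0.4756, 0.2918, 0.014 ]), array([0.4393, 0.3028, 0.014 ]), array([0.4652, 0.2554, 0.014 ])]
```

```bash
python3 - <<'E'
from h import *
x,y=.4535,.2793
arm.line_to([x,y,.125],.1); arm.pause(.2); f0=arm.read_ft_force()[2]
print(pose()[0])
z=.101; 
arm.line_to([x,y,z],.05)
while z>.092:
    z-=.001; arm.line_to([x,y,z],.02); f=arm.read_ft_force()[2]-f0
    if abs(f)>2: break
print(z,f,pose()[0],arm.read_time())
arm.move_gripper(.5); arm.pause(.2)
arm.line_to([x,y,.20],.12)
q=list(down(.5))
arm.movep([.452,.276,.22],q);arm.pause(.2); I=snapshot("wrist"); 
arm.movep([.566,.062,.24],q);arm.pause(.3); ps=pose(); J=snapshot("wrist"); cv2.imwrite("pics/w_port.png",J)
print(ps,arm.read_time())
c=np.hstack([cv2.resize(I[146:286,247:387],(396,396),interpolation=2),cv2.resize(J[181:281,275:375],(400,400),interpolation=2)])
cv2.imwrite("pics/c5.png",np.clip(c*1.5,0,255).astype(np.uint8))
E
```

```text
[0.45387234 0.27951211 0.12568974]
0.096 8.704000600979754 [0.45362075 0.2794314  0.09703407] 12.6667
(array([0.56564184, 0.06354638, 0.23998582]), array([ 9.68587855e-01,  2.48671455e-01, -5.57219225e-05, -2.65960309e-04])) 16.075Traceback (most recent call last):
  File "<stdin>", line 17, in <module>
    return _nx.concatenate(arrs, 1, dtype=dtype, casting=casting)
           ~~~~~~~~~~~~~~~^^^^^^^^^^^^^^^^^^^^^^^^^^^^^^^^^^^^^^^
ValueError: all the input array dimensions except for the concatenation axis must match exactly, but along dimension 0, the array at index 0 has size 396 and the array at index 1 has size 400
```

```bash
python3 - <<'E'
from h import *
J=cv2.imread("pics/w_port.png")
T=snapshot("top");S=snapshot("scene")
a=cv2.resize(J[176:296,265:385],(600,600),interpolation=2)
for k in range(0,120,20): a[::5,k*5]=(0,0,255);a[k*5,::5]=(0,0,255)
a=np.clip(a*1.6,0,255).astype(np.uint8)
b=np.vstack([cv2.resize(X,(200,300),interpolation=2) for X in (T[267:327,189:229],S[253:313,434:474])])
cv2.imwrite("pics/c5.png",np.hstack([a,b]))
E
```

```text
(no output)
```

View pics/c5.png

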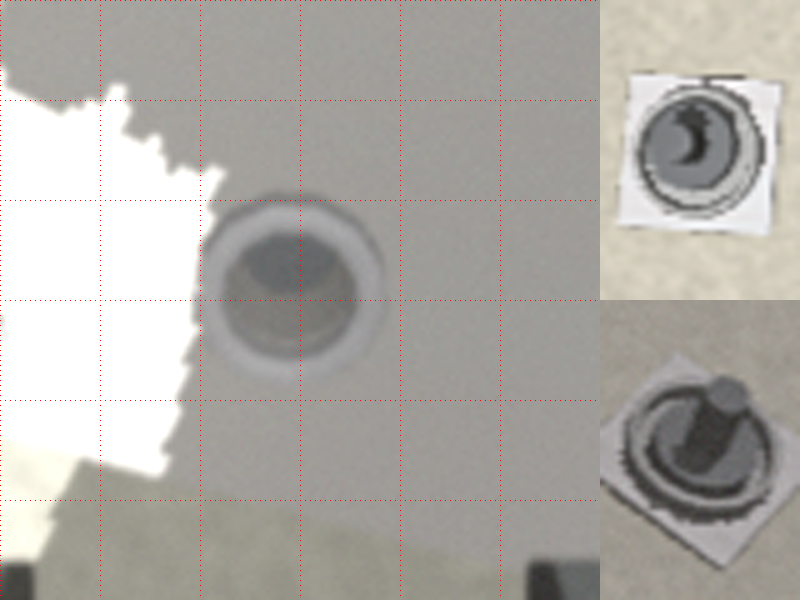

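```bash
python3 - <<'E'
from h import *
ps=pose();print(onz("wrist",323.1,234.6,.07,ps), onz("top",207,295.8,.018),onz("top",209.4,297,.014))
q=list(down(.5))
x,y=.4955,-.224
arm.movep([x,y,.25],q); arm.move_gripper(.6)
arm.line_to([x,y,.104+.054],.12); arm.pause(.2);print(pose())
arm.move_gripper(0,60); print(arm.read_opening(),arm.read_finger_force(),arm.read_ft_force())
arm.pause(.2);f0=arm.read_ft_force()
p=pose()[0]; arm.line_to([p[0],p[1],.28],.1); arm.pause(.3); print(f0,arm.read_ft_force(),pose(),arm.read_time())
I=snapshot("wrist"); cv2.imwrite("pics/w_sty.png",I[150:480,120:520])
E
```

```text
[0.56690745 0.06091478 0.07      ] [0.45250891 0.27829613 0.018     ] [0.45019795 0.27390593 0.014     ]
(array([ 0.49589617, -0.22414895,  0.15876448]), array([9.68919913e-01, 2.47373210e-01, 6.71956765e-04, 4.95153146e-04]))
0.1441742935804302 58.31768810749054 [-0.52991431  0.69620009  2.37683309]
[-0.90959189  1.22485057  3.06930611] [ 0.59185664 -0.68641273 -0.41071949] (array([ 0.49550336, -0.22397137,  0.27972163]), array([ 9.68914688e-01,  2.47394936e-01, -2.02555775e-04, -1.79187706e-04])) 20.975
```

View pics/w_sty.png

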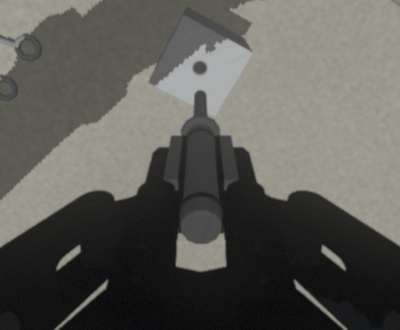

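```bash
python3 - <<'E'
from h import *
c=camera_info("wrist");Ti=np.linalg.inv(c["T_tool_cam"])
for p in [(0,0,.150),(.003,0,.150),(0,.003,.150),(.004,0,.150)]:
    x=Ti@np.r_[p,1]; print(p,c["fx"]*x[0]/x[2]+c["cx"],c["fy"]*x[1]/x[2]+c["cy"])
ps=pose();print("hole",onz("wrist",320,218,.064,ps))
q=list(down(.5))
arm.movep([.5669,.0609,.28],q);arm.line_to([.5669,.0609,.237],.1);arm.pause(.3);ps=pose();print(ps,arm.read_time())
I=snapshot("wrist");cv2.imwrite("pics/w_pre.png",I)
a=cv2.resize(I[180:280,270:370],(600,600),interpolation=2)
for k in range(0,100,20): a[::5,k*6]=(0,0,255);a[k*6,::5]=(0,0,255)
S=snapshot("scene")[190:270,290:350]
cv2.imwrite("pics/c6.png",np.clip(np.hstack([a,np.vstack([cv2.resize(S,(200,267),interpolation=2),np.zeros((333,200,3),np.uint8)])])*1.6,0,255).astype(np.uint8))
E
```

```text
(0, 0, 0.15) 320.3573150009616 244.38668323663893
(0.003, 0, 0.15) 320.35851896694896 240.01853918003266
(0, 0.003, 0.15) 324.976524402447 244.38925698644374
(0.004, 0, 0.15) 320.35892242893266 238.5547270086842
hole [ 0.49484957 -0.22384764  0.064     ]
(array([0.56713327, 0.06098711, 0.23759551]), array([9.68905306e-01, 2.47431090e-01, 5.99636461e-04, 6.79460619e-05])) 23.0333
```

View pics/c6.png

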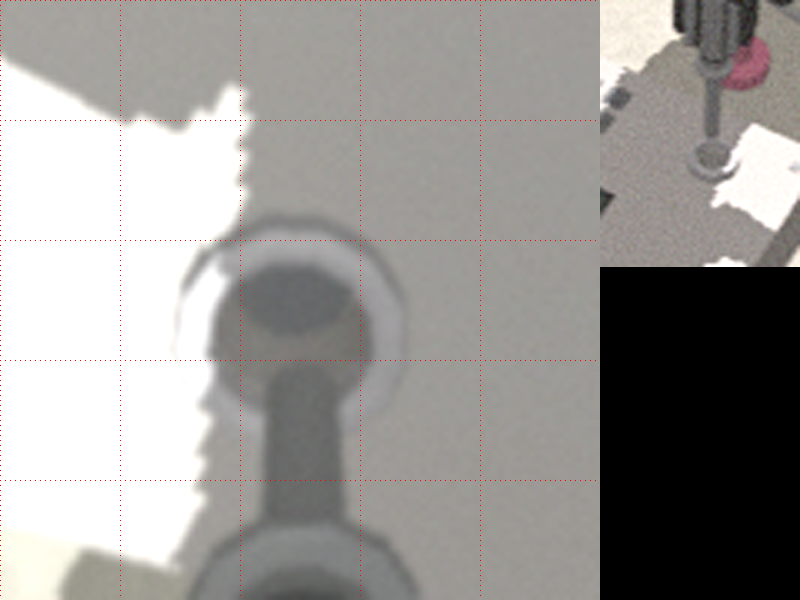

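```bash
python3 - <<'E'
from h import *
ps=pose();port=onz("wrist",318.5,236.7,.07,ps);tip=onz("wrist",320.3,246.2,ps[0][2]-.150,ps)
d=(port-tip)[:2];print(port,tip,d)
t=ps[0][:2]+d
if np.hypot(*d)<.006:
    arm.line_to([*t,.237],.05);arm.pause(.2);f0=np.array(arm.read_ft_force());print(pose()[0]-[*t,0],f0)
    for z in (.225,.215,.205,.200,.198,.197,.196,.195,.194,.193,.192,.191,.190,.189,.188,.187,.186,.185):
        arm.line_to([*t,z],.03);f=np.array(arm.read_ft_force())-f0;print(z,pose()[0].round(4),f.round(1))
        if f[2]>8 or np.hypot(*f[:2])>6: break
print(arm.read_time(),arm.read_opening(),arm.read_finger_force())
E
```

```text
[0.5660304  0.06186596 0.07      ] [0.56600233 0.06040593 0.08736589] [2.80688399e-05 1.46003274e-03]
[-1.84231582e-05 -2.05640010e-05  2.36957553e-01] [-0.39158034  0.24704811 -0.99428194]
0.225 [0.567  0.0624 0.2248] [-0.1 -0.7  0. ]
0.215 [0.567  0.0624 0.2148] [-0.2 -0.3  0.2]
0.205 [0.567  0.0624 0.2048] [ 0.9 -0.5  0.9]
0.2 [0.5669 0.0624 0.1997] [-0.1 -0.7  0.6]
0.198 [0.567  0.0624 0.1979] [ 1.  -0.2 -0.2]
0.197 [0.567  0.0624 0.197 ] [ 0.8 -0.9 -0.5]
0.196 [0.567  0.0624 0.1959] [ 0.8 -0.4 -0.1]
0.195 [0.5672 0.0625 0.1953] [ 0.5 -1.1  1. ]
0.194 [0.5672 0.0625 0.1942] [1.2 0.1 2.2]
0.193 [0.5672 0.0624 0.1931] [ 0.4 -1.   3.5]
0.192 [0.5672 0.0624 0.1921] [ 0.1 -0.1  2.6]
0.191 [0.5672 0.0624 0.1911] [ 1.  -0.7  4.4]
0.19 [0.5672 0.0624 0.1901] [ 1.4 -0.8  4.2]
0.189 [0.5672 0.0625 0.1892] [ 0.8 -0.   5.2]
0.188 [0.5674 0.0626 0.189 ] [-0.8 -1.2  9. ]
28.1667 0.14895400640541184 59.51060235500336
```

```bash
python3 - <<'E'
from h import *
arm.pause(.5);print(arm.read_ft_force(),pose()[0],arm.read_finger_force());print(ticket.finish_job())
E
```

```text
[-0.65587985 -0.53785479  8.17040503] [0.567367   0.06253309 0.18899551] 59.509329199790955
the job is handed in; nothing more can be done
None
```

The job is handed in at about 29 s: the cap is standing in the rest, let go. The gripped stylus is through the port, holding the button against its stop with about 9 N; no verdict came back. The cap looked about 5 mm off-centre (limit 8 mm), and I did not re-check it or the bystanders before handing in.

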